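# Lay the standing kiln prop down and shut the drawer

## Task

The top drawer of the small steel cabinet on the bench was left open with a tall kiln prop standing on end in it, too tall to pass under the cabinet's front edge. Before moving the drawer, tip that prop over with a fingertip so that it lies flat on the drawer floor; then push the drawer fully shut without slamming it. Only push: do not pinch or lift anything, keep all three props in the drawer, and leave the other things on and around the cabinet alone.

Things in the scene. Friction and masses are not known exactly. Their poses are not given: they have to be found in the camera images.
- cabinet: grey sheet-steel bench cabinet with two drawers, fixed, 300 deep x 260 wide x 118 mm high. Origin: centre of its underside; -x points out of the drawer fronts, y across, z up. Front edge at x = -150 mm; the front lip above the top drawer has its underside 109 mm above the bench. Only the top drawer moves. Stands sideways: its front faces the robot's right, give or take 16 degrees
- drawer (a joint): slide of the top drawer: 0 = fully shut (its front flush with the cabinet's), grows to 0.22 m as it comes out along the cabinet's -x axis; starts between 0.18 and 0.21. Friction about 1.5 N plus light damping, no spring or catch; stays where it is left
- drawer_front (a point): centre of the outer face of the top drawer's flat front (251 wide, 46 high, 4 mm thick; 61 to 107 mm above the bench); moves with the drawer, axes as the cabinet's. A 70 mm wide cup pull juts out 12 mm from its lower half, up to 82 mm above the bench. Behind the front an open tray, 234 wide, 274 mm long inside; floor top 72 mm, side walls 100 mm above the bench
- prop_tall: tall beige ceramic kiln prop, square block 28 x 28 x 50 mm, 60 g, loose, standing on end in the open drawer beside the two short ones, turned up to 0.4 rad. Origin: centre of its foot; z along its length. Pushed near its top it topples, does not slide; lying, it is 28 mm high. It has room to fall along the drawer (to the front or to the cabinet); sideways a short prop may be in the way
- prop_short_a: short beige ceramic kiln prop, 28 x 28 mm and 25 mm high, standing in the drawer, loose; origin: centre of its underside, z up. It fits under the cabinet's front lip as it is
- prop_short_b: another short prop, the same
- tape: roll of masking tape, 92 mm across, 24 mm high, lying on top of the cabinet; bystander, loose; origin: centre of its underside
- cap: white spout cap, 45 mm across, 56 mm high, standing on top of the cabinet; bystander, loose; origin: centre of its underside
- jar_a: clear powder jar, 83 mm across, 40 mm high, on the bench to the right of the cabinet; bystander, loose; origin: centre of its underside
- jar_b: clear powder jar, 75 mm across, 40 mm high, on the bench to the right of the cabinet; bystander, loose; origin: centre of its underside
- cup: white plaster cup, 65 mm across, 53 mm high, on the bench to the right of the cabinet; bystander, loose; origin: centre of its underside
- bottle: squeeze bottle with a spout, 47 mm across, 128 mm high, on the bench to the right of the cabinet; bystander, loose; origin: centre of its underside

How it is judged:
By the outcome, as a careful person would: the job done as asked, in the order asked, and still so for the second after the job is handed in, with the robot touching nothing.
It also fails if it takes over 42 s, if anything falls off the work surface, if the arm or the gripper's body presses on something with over 40 N, if the wrist force passes 120 N, or if a joint passes its speed limit or range.

## Robot

A 6-joint arm with a two-finger parallel gripper is mounted at the origin on a cart in front of the work surface, level with it; the furniture and walls round the work are solid. World frame = base frame: x ahead of the robot, y to its left, z up, the work surface at z = 0. Lengths are in mm, angles in degrees, forces in N, time in s.
With the tool pointing down it reaches from about 300 to 875 mm from the base axis. Payload 4.2 kg.
Tool frame: the origin (TCP) lies midway between the tips of the shut fingers; the grasp point (between the pads) lies 19 mm behind it; z points along the fingers, y is the line along which they close (so a half turn about z gives the same grasp; the last joint's range is limited). The gripper opens to 85 mm and grips with 20 to 120 N. Pads are 22 mm wide; open, the fingers measure 114 mm over their backs; the gripper's body (76 mm by 85 mm) begins 54 mm behind the grasp point. The pads swing forward as they close: fully open they stand 13 mm farther back than shut.
Start: joints at [-67.437, 18.312, 89.639, -0, 72.044, -1.146], TCP at [231.207, -526.483, 231.338] pointing down, gripper open.
Joint ranges: [-177.97, 177.97], [-48.28, 115.42], [12.27, 149.76], [-77.06, 257.06], [2.81, 150.46], [-146.56, 146.56]. Speed limits (degrees/s): [147.25, 147.25, 180, 180, 180, 180].

## Interface

Orientations are given as [roll, pitch, yaw] about the fixed x, y, z axes, in that order (R = Rz(yaw) Ry(pitch) Rx(roll)).
In Python, from rig import status, imaging, manip gives the robot as it stands. The module is installed in compiled form; this text tells all that it offers.
- The arm moves only by the tool move_arm, never from a script. Its argument "commands" is one flat list of numbers, 5 for each row, row after row: the shift along the world's x, y, z in m, then the turn about the world's z in rad, then the opening, from -1 (shut) to 1 (fully open). In form: [dx, dy, dz, spin, jaw, dx, dy, dz, spin, jaw, ...]. A call has 1 to 12 rows; each row shifts and turns the commanded pose from where the row before left it; what a row does not reach is not made up. A row lasts 1/10 s, in which the tool goes at most 50 mm and 8.59 degrees, less where a joint would pass 70% of its speed; a pose out of reach is approached as far as the arm can. A call is refused whole if a number of a shift passes 0.05 or a number of a turn 0.15, either way. A call with a gripper value outside its range is refused whole. The fingers move at their own pace and stop on an object; "squeeze" is the grip in N (left out, the last holds). Time passes only in rows, so rows that do not move let the fingers close. It gives the time, the measured TCP pose, the force, the opening and the grip force at its end, in the units of the state.
- status.get_obs(): the state, without advancing time (a new reading comes with each control period).
- imaging.get_image(name): name is "side" or "top"; returns a dict with "image" (384x512x3 uint8, red, green, blue), "mtx" (3x3 intrinsics, pixels), "k1" (the pictures are not rectified: a ray, as slopes to the right and down, at radius r is drawn at 1 + k1 r^2 times it, then the intrinsics apply), "R" (3x3) and "t" (3): a world point X has camera coordinates R X + t. Camera axes: x right, y down, z forward; pixel columns grow to the right and rows downward; lengths in mm; the calibration is good to about 2 mm. A picture is of the moment at which its call begins. There is no depth.
- manip.sign_off(): hands the job in; it is judged then, once.
The state is a dict: "t": time; "q": joint angles; "joint_vel": joint speeds; "effort": joint torques, N m; "position": TCP position; "orientation": TCP orientation; "contact_force": force on the tool from outside, world axes, zero at the start; "ft_torque": the same for the moment, N m; "opening": finger opening in mm; "finger_force": force on a finger pad.
Only numpy, scipy, OpenCV 4.12 (cv2) and the standard library are available. Lean on these libraries where they do the work, as an engineer would, in place of code of your own. Each camera call takes 0.05 s, during which the arm holds its last target. There are 200 camera calls.

## Working session

There is one attempt and no reset: what is moved stays moved. The work goes in short steps, Python scripts to look and compute and a tool call to move; the robot and the scene stay as the last step left them, time stands still between calls to the robot, and variables do not carry over. Pictures are saved under pics/ and viewed, at most 10 in all, crops included, and the job is handed in when it is done.

Besides the shell and the picture viewer there is one more tool, called after "Emit:" by a JSON object that holds its "name" and its "arguments". move_arm: Moves the arm, as the interface text tells. Its arguments: {"type":"object","properties":{"commands":{"type":"array","items":{"type":"number"}},"squeeze":{"type":"number"}},"required":["commands"]}

```bash
mkdir -p pics
cat > h.py <<'E'
import numpy as np, cv2
from rig import status, imaging, manip
def ray(c,u,v):
    p=cv2.undistortPoints(np.array([[[u,v]]],float),np.array(c["mtx"],float),np.array([c["k1"],0,0,0,0.]))[0,0]
    R=np.array(c["R"],float);t=np.array(c["t"],float).ravel()
    return -R.T@t, R.T@np.array([p[0],p[1],1])
def onz(c,u,v,z):
    o,d=ray(c,u,v); return (o+d*(z-o[2])/d[2]).round(1)
def proj(c,X):
    R=np.array(c["R"],float)
    return cv2.projectPoints(np.array(X,float).reshape(-1,1,3),cv2.Rodrigues(R)[0],np.array(c["t"],float).ravel(),np.array(c["mtx"],float),np.array([c["k1"],0,0,0,0.]))[0].reshape(-1,2)
E
python3 - <<'E'
from h import *
for n in("top","side"):
    c=imaging.get_image(n); im=c["image"][:,:,::-1]
    cv2.imwrite(f"pics/{n}0.png",cv2.resize(im,(800,600),interpolation=cv2.INTER_CUBIC))
    o,_=ray(c,0,0);print(n,o,np.round(c["R"],2).tolist(),c["k1"])
print(status.get_obs())
E
```

```text
top [ 409.21497186  -34.40563756 1335.4697078 ] [[0.0, -1.0, -0.01], [-1.0, -0.0, -0.07], [0.07, 0.01, -1.0]] 0.04301781315932238
side [-667.93609769  162.5115199   604.81024499] [[-0.17, -0.99, -0.0], [-0.39, 0.07, -0.92], [0.9, -0.15, -0.4]] -0.08082726510647122
{'t': 0.1, 'q': array([-6.74361765e+01,  1.83471714e+01,  8.97010775e+01, -6.04488740e-04,
        7.20426428e+01, -1.14599216e+00]), 'joint_vel': array([-0.05337385, -0.09835885, -0.04176431, -0.00119388, -0.00913224,
        0.0361605 ]), 'effort': array([-2.26474726e-04, -4.16407228e+01, -2.34703517e+01, -7.04474857e-06,
        4.91086801e-03, -1.66154535e-05]), 'position': array([ 231.04138868, -526.06853349,  230.56315342]), 'orientation': array([-1.79909115e+02, -1.24320253e-03,  2.37100015e+01]), 'contact_force': array([ 0.71641972, -0.23703248, -0.04666305]), 'ft_torque': array([ 0.00885368, -0.02966006, -0.01768722]), 'finger_force': 0.0, 'opening': 85.39154627883305}
```

View pics/top0.png

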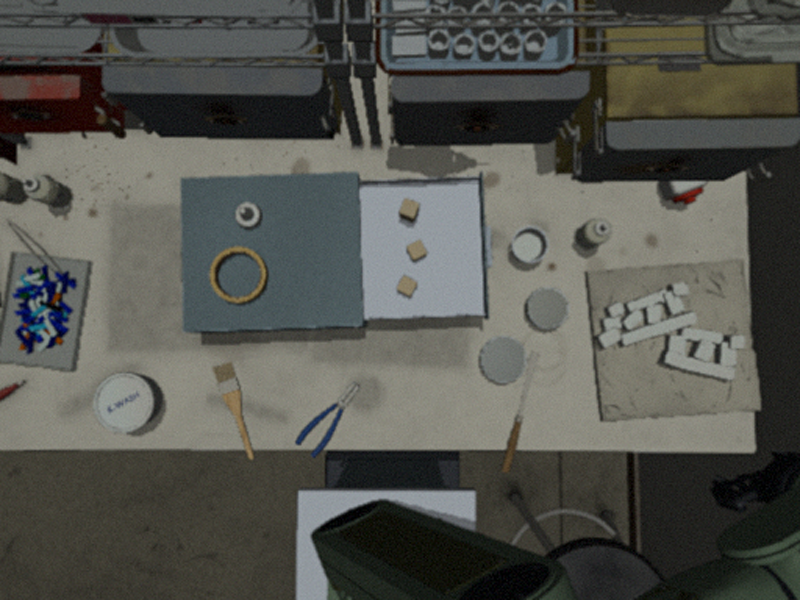

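View pics/side0.png

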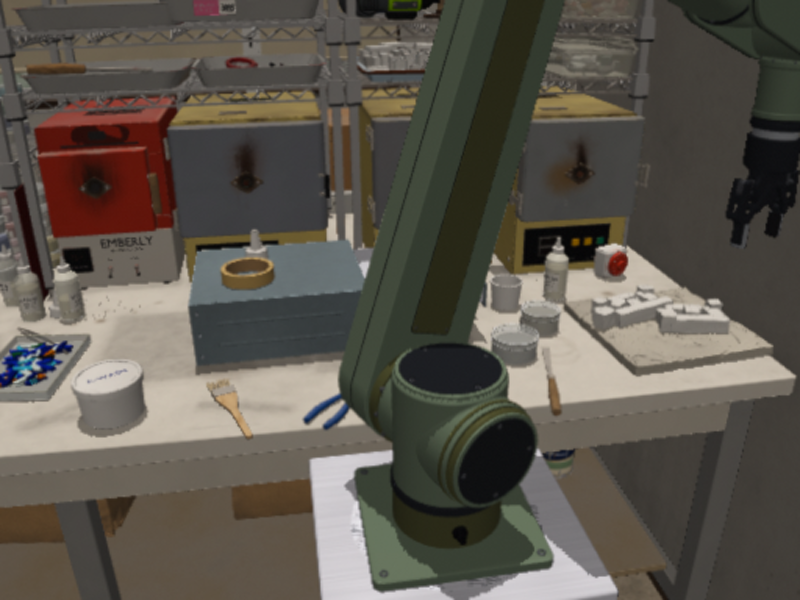

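The top view shows the cabinet at left (front edge about x=362) and the drawer open to about x=487. The props are at (409,210), (416,250) and (407,286), with the cup and jars just right of the drawer. The arm hides the drawer in the side view. I'll zoom in on the top view next.

Run:
```python
from h import *
c=imaging.get_image("top"); im=c["image"]
x0,y0=220,105
cr=im[y0:y0+110,x0:x0+150]
cv2.imwrite("pics/crop.png",cv2.resize(cr[:,:,::-1],None,fx=5.3,fy=5.3,interpolation=cv2.INTER_CUBIC))
hsv=cv2.cvtColor(im,cv2.COLOR_RGB2HSV)
m=cv2.inRange(hsv,(8,50,60),(25,255,255)); m[:,:225]=0;m[:,305:]=0;m[:115]=0;m[205:]=0
for k in cv2.findContours(m,0,2)[0]:
    if cv2.contourArea(k)>15:
        r=cv2.minAreaRect(k);mm=cv2.moments(k);u,v=mm['m10']/mm['m00'],mm['m01']/mm['m00']
        print(np.round([u,v],1),cv2.contourArea(k),r,[onz(c,u,v,z) for z in(97,122)])
```

```text
[260.  182.7] 74.0 ((259.8000183105469, 182.90000915527344), (9.391485214233398, 9.838699340820312), 26.56505012512207) [array([508. , -35.3,  97. ]), array([506. , -35.2, 122. ])]
[266.2 159.9] 75.5 ((266.2000427246094, 159.90000915527344), (9.838699340820312, 9.391485214233398), 63.43495178222656) [array([568.8, -51.6,  97. ]), array([565.6, -51.3, 122. ])]
[261.6 133.4] 78.5 ((261.70001220703125, 133.40000915527344), (9.803058624267578, 9.803059577941895), 18.43494987487793) [array([639.8, -39.5,  97. ]), array([635.2, -39.4, 122. ])]
```

View pics/crop.png

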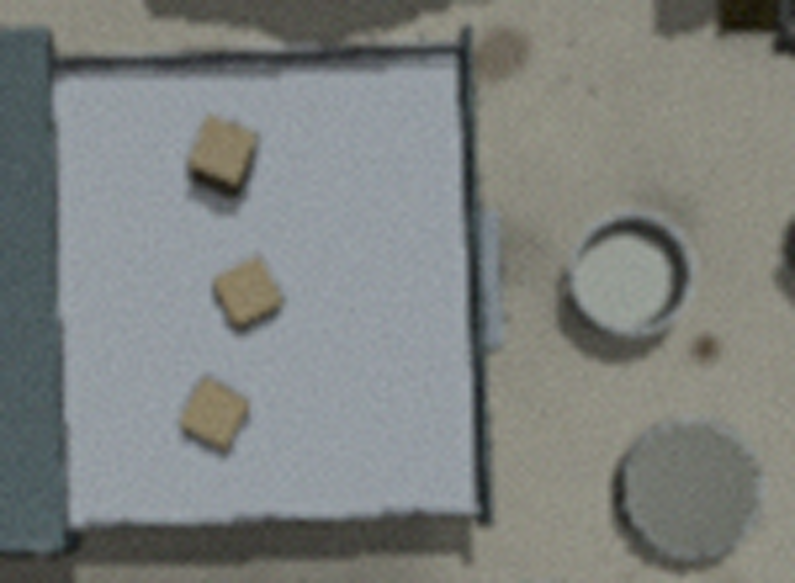

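The upper prop looks like the tall one: it shows a longer dark side face and a bigger shadow at crop (230,188). I'll work out the cabinet frame and swing the arm in, which should also open up the side view.

Run:
```python
from h import *
c=imaging.get_image("top")
P=lambda u,v,z: onz(c,220+u/5.3,105+v/5.3,z)[:2]
a,b=P(471,32,107),P(491,520,107); e,f=P(50,30,118),P(72,548,118)
print("front",a,b,np.linalg.norm(a-b),"cab",e,f,np.linalg.norm(e-f))
ax=(a-b)/np.linalg.norm(a-b); ax2=(e-f)/np.linalg.norm(e-f); print(np.degrees([np.arctan2(*ax[::-1]),np.arctan2(*ax2[::-1])]))
out=np.array([ax[1],-ax[0]]); print("out",out,"centre",(a+b)/2,"open",((a+b)/2-(e+f)/2)@out)
for z,q in((122,[(210,115),(257,130),(241,180),(192,165)]),(97,[(258,257),(283,297),(240,318),(214,290)])): print([P(u,v,z) for u,v in q])
print("cup",P(630,275,53),"bottle",onz(c,382,150,120))
```

```text
front [ 697.7 -164.5] [ 453.8 -172.8] 244.04118504875362 cab [696.5  45.4] [439.4  33.3] 257.38457607246016
[1.94904273 2.69454589]
out [ 0.03401065 -0.99942147] centre [ 575.75 -168.65] open 208.14494893496027
[array([653. , -34.1]), array([645.5, -57.3]), array([620.6, -49.4]), array([628.1, -25.2])]
[array([585.9, -58.2]), array([565.8, -70.8]), array([555.2, -49.2]), array([569.3, -36.2])]
cup [ 582.7 -251.5] bottle [ 591.5 -351.7  120. ]
```

Emit:
{"name": "move_arm", "arguments": {"commands": [0.03,0.04,0.02,0.1,-1,0.03,0.04,0.02,0.1,-1,0.03,0.04,0.01,0.1,-1,0.03,0.04,0,0.1,-1,0.03,0.04,0,0.1,-1,0.03,0.04,0,0.1,-1,0.03,0.04,0,0.1,-1,0.03,0.04,0,0.1,-1]}}

```text
t: 1.0
position: [467.1, -211.1, 278.3]
orientation: [180.0, 0.0, 69.8]
contact_force: [0.5, -0.5, -0.4]
opening: 0.1
finger_force: 0.0
```

Run:
```python
from h import *
c=imaging.get_image("side"); im=c["image"][:,:,::-1]
cv2.imwrite("pics/side1.png",cv2.resize(im,(800,600),interpolation=cv2.INTER_CUBIC))
```

```text
(no output)
```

View pics/side1.png

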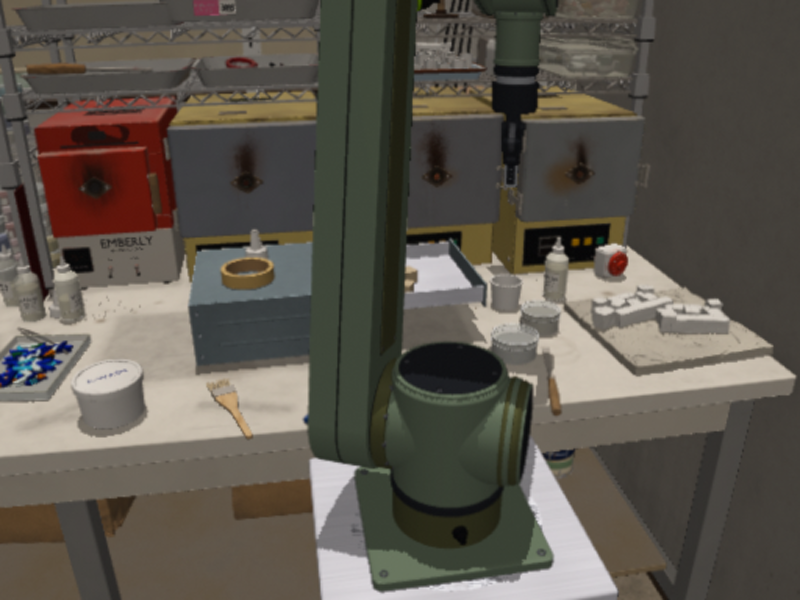

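The drawer is partly hidden by the upper arm (it shows at about 405–485, 245–300). I'll move to a hover behind the upper prop, which swings the arm further left.

Emit:
{"name": "move_arm", "arguments": {"commands": [0.03,0.035,0,0.04,-1,0.03,0.035,0,0,-1,0.03,0.035,0,0,-1,0.03,0.035,0,0,-1,0.03,0.035,0,0,-1,0.03,0.035,0,0,-1,0,0,-0.03,0,-1,0,0,0,0,-1]}}

```text
t: 1.85
position: [644.6, -2.0, 243.6]
orientation: [-179.5, 0.2, 71.9]
contact_force: [-0.6, 0.4, -0.1]
opening: 0.1
finger_force: 0.0
```

Run:
```python
from h import *
c=imaging.get_image("side"); im=c["image"][:,:,::-1]
cv2.imwrite("pics/side2.png",cv2.resize(im[130:250,180:340],None,fx=5,fy=5,interpolation=cv2.INTER_CUBIC))
print(((proj(c,[[637,-41,122],[637,-41,72],[568,-52,97],[507,-35,97]])-[180,130])*5).round())
```

```text
[[367. 134.]
 [368. 210.]
 [404. 212.]
 [393. 254.]]
```

View pics/side2.png

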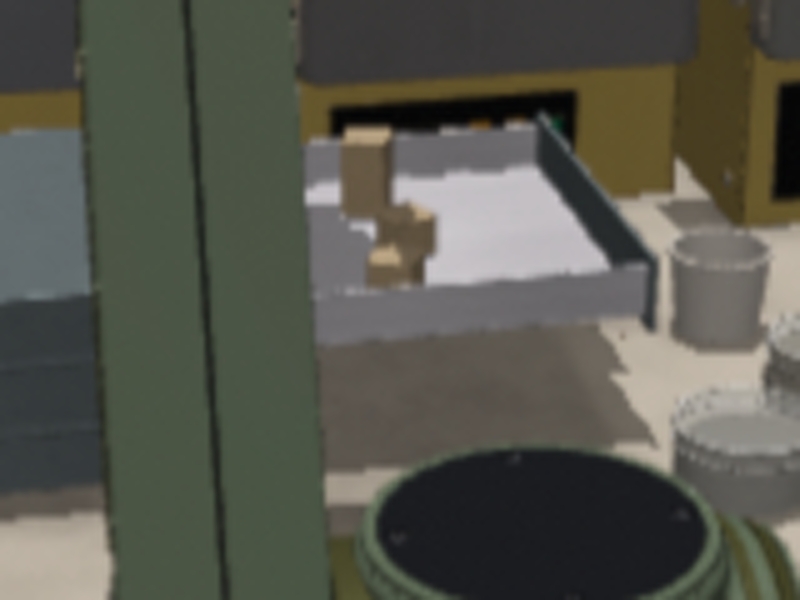

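The side view confirms it: the far prop is the tall one, with its top at crop (367,134) and its foot at (367,210), matching my projected position. I'll lower the fingers on its cabinet side and then push it toward the drawer front.

Emit:
{"name": "move_arm", "arguments": {"commands": [0.003,0,-0.03,0,-1,0,0,-0.03,0,-1,0,0,-0.03,0,-1,0,0,-0.03,0,-1,0,0,-0.012,0,-1,0,0,0,0,-1]}}

```text
t: 2.5
position: [648.5, -3.9, 115.7]
orientation: [-179.9, 0.0, 71.8]
contact_force: [-0.1, -0.6, -0.3]
opening: -0.1
finger_force: 0.0
```

Emit:
{"name": "move_arm", "arguments": {"commands": [-0.002,-0.006,0,0,-1,-0.002,-0.006,0,0,-1,-0.002,-0.006,0,0,-1,-0.002,-0.006,0,0,-1,-0.002,-0.006,0,0,-1,-0.002,-0.006,0,0,-1,-0.002,-0.006,0,0,-1,0,0,0,0,-1]}}

```text
t: 3.3
position: [635.0, -45.9, 116.2]
orientation: [-180.0, 0.0, 71.8]
contact_force: [-0.2, 0.7, -0.1]
opening: -0.3
finger_force: 0.0
```

Run:
```python
from h import *
c=imaging.get_image("side"); im=c["image"][:,:,::-1]
cv2.imwrite("pics/side3.png",cv2.resize(im[130:250,180:340],None,fx=5,fy=5,interpolation=cv2.INTER_CUBIC))
```

```text
(no output)
```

View pics/side3.png

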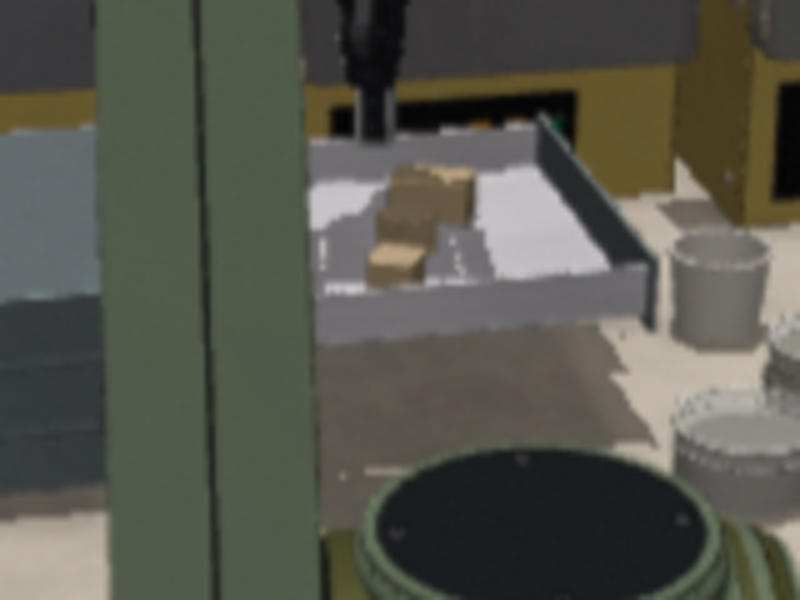

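The prop now lies flat at crop (390–475, 168–220), clear of the others. I'll lift, go round to the front and turn to square up with the drawer.

Emit:
{"name": "move_arm", "arguments": {"commands": [0,0,0.03,0,-1,0,0,0.03,0,-1,-0.01,-0.025,0.024,0.06,-1,-0.01,-0.03,0,0.06,-1,-0.01,-0.03,0,0.06,-1,-0.01,-0.03,0,0.06,-1,-0.01,-0.03,0,0.06,-1,-0.01,-0.025,0,0.06,-1,0,0,0,0,-1]}}

```text
t: 4.25
position: [574.3, -217.6, 200.2]
orientation: [-180.0, 0.0, 92.3]
contact_force: [0.4, 0.6, 0.6]
opening: -0.0
finger_force: 0.0
```

Emit:
{"name": "move_arm", "arguments": {"commands": [0,0,-0.03,0,-1,0,0,-0.03,0,-1,0,0,-0.03,0,-1,0,0,-0.02,0,-1,0,0,0,0,-1,0,0,0,0,-1]}}

```text
t: 4.85
position: [576.0, -214.3, 90.6]
orientation: [180.0, -0.0, 92.5]
contact_force: [0.6, -0.1, 0.2]
opening: 0.1
finger_force: 0.0
```

Run:
```python
from h import *
for n in("top","side"):
    c=imaging.get_image(n); im=c["image"][:,:,::-1]
    if n=="top": im=im[95:215,210:370]
    else: im=im[130:250,180:340]
    cv2.imwrite(f"pics/{n}4.png",cv2.resize(im,None,fx=5,fy=5,interpolation=cv2.INTER_CUBIC))
a=cv2.imread("pics/top4.png");b=cv2.imread("pics/side4.png")
cv2.imwrite("pics/both4.png",cv2.resize(np.vstack([a,b]),(400,600)))
```

```text
(no output)
```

View pics/both4.png

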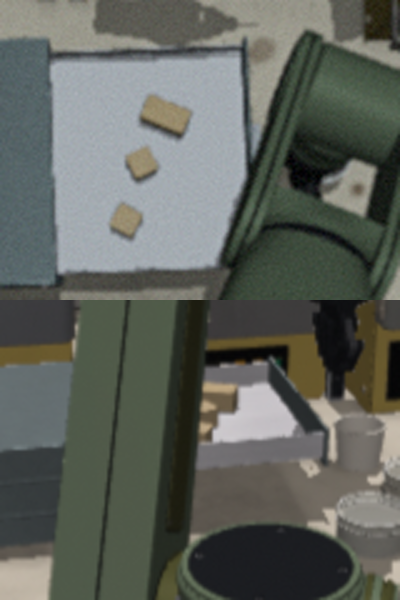

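The top view shows the tall prop lying at (165,115) of the montage with the other two untouched, and the fingers are just off the drawer front. I'll start a gentle push.

Emit:
{"name": "move_arm", "arguments": {"commands": [0,0.006,0,0,-1,0,0.006,0,0,-1,0,0.005,0,0,-1,0,0.003,0,0,-1,0,0.003,0,0,-1,0,0.003,0,0,-1,0,0.003,0,0,-1,0,0.003,0,0,-1,0,0.003,0,0,-1,0,0.003,0,0,-1,0,0.003,0,0,-1,0,0.003,0,0,-1]}}

```text
t: 6.15
position: [575.0, -170.9, 90.2]
orientation: [-180.0, 0.0, 92.5]
contact_force: [-2.3, -1.7, 0.0]
opening: 0.0
finger_force: 0.8
```

Emit:
{"name": "move_arm", "arguments": {"commands": [0,0.004,0,0,-1,0,0.005,0,0,-1,0,0.005,0,0,-1,0,0.005,0,0,-1,0,0.005,0,0,-1,0,0.005,0,0,-1,0,0.005,0,0,-1,-0.001,0.005,0,0,-1,0,0.005,0,0,-1,0,0.005,0,0,-1,0,0.005,0,0,-1,-0.001,0.005,0,0,-1]}}

```text
t: 7.35
position: [573.8, -111.6, 90.5]
orientation: [179.9, 0.0, 92.5]
contact_force: [1.2, -1.2, 0.8]
opening: -0.1
finger_force: 0.8
```

Emit:
{"name": "move_arm", "arguments": {"commands": [0,0.005,0,0,-1,0,0.005,0,0,-1,-0.001,0.005,0,0,-1,0,0.005,0,0,-1,0,0.005,0,0,-1,0,0.005,0,0,-1,0,0.005,0,0,-1,-0.001,0.005,0,0,-1,0,0.005,0,0,-1,0,0.005,0,0,-1,0,0.005,0,0,-1,-0.001,0.005,0,0,-1]}}

```text
t: 8.55
position: [570.6, -51.6, 90.3]
orientation: [180.0, 0.0, 92.5]
contact_force: [1.2, -0.7, 0.0]
opening: 0.3
finger_force: 0.8
```

Emit:
{"name": "move_arm", "arguments": {"commands": [0,0.005,0,0,-1,0,0.005,0,0,-1,-0.001,0.005,0,0,-1,0,0.005,0,0,-1,0,0.005,0,0,-1,0,0.005,0,0,-1,0,0.004,0,0,-1,0,0.003,0,0,-1,0,0.003,0,0,-1,0,0.003,0,0,-1,0,0.003,0,0,-1,0,0.002,0,0,-1]}}

```text
t: 9.75
position: [569.1, -3.7, 90.1]
orientation: [-180.0, -0.0, 92.5]
contact_force: [-0.6, -0.9, -0.4]
opening: -0.3
finger_force: 0.8
```

Emit:
{"name": "move_arm", "arguments": {"commands": [0,0.002,0,0,-1,0,0.002,0,0,-1,0,0.002,0,0,-1,0,0.002,0,0,-1,0,0.002,0,0,-1,0,0.002,0,0,-1]}}

```text
t: 10.35
position: [569.3, 8.2, 90.3]
orientation: [180.0, -0.0, 92.5]
contact_force: [-0.4, -1.7, -1.1]
opening: 0.3
finger_force: 0.8
```

Run:
```python
from h import *
c=imaging.get_image("top"); im=c["image"][95:215,210:370,::-1]
cv2.imwrite("pics/top5.png",cv2.resize(im,None,fx=5,fy=5,interpolation=cv2.INTER_CUBIC))
```

```text
(no output)
```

View pics/top5.png

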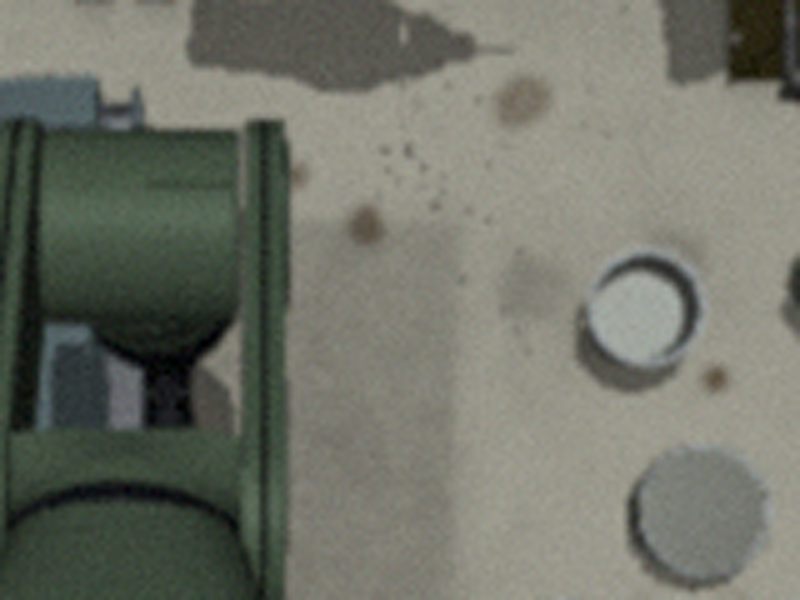

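The drawer front is at about x=140 and the cabinet edge at about x=98, so roughly 20 mm remain. I'll creep the rest.

Emit:
{"name": "move_arm", "arguments": {"commands": [0,0.002,0,0,-1,0,0.002,0,0,-1,0,0.002,0,0,-1,0,0.002,0,0,-1,0,0.002,0,0,-1,0,0.002,0,0,-1,0,0.001,0,0,-1,0,0.001,0,0,-1]}}

```text
t: 11.2
position: [569.3, 22.1, 90.3]
orientation: [180.0, 0.0, 92.5]
contact_force: [-1.0, -1.8, -0.4]
opening: 0.2
finger_force: 0.8
```

Emit:
{"name": "move_arm", "arguments": {"commands": [0,0.001,0,0,-1,0,0.001,0,0,-1,0,0.001,0,0,-1,0,0.001,0,0,-1]}}

```text
t: 11.6
position: [569.3, 26.1, 90.2]
orientation: [-180.0, -0.0, 92.5]
contact_force: [-1.5, -1.6, -0.7]
opening: 0.1
finger_force: 0.8
```

Emit:
{"name": "move_arm", "arguments": {"commands": [0,0.001,0,0,-1,0,0.001,0,0,-1,0,0.001,0,0,-1]}}

```text
t: 11.9
position: [569.3, 28.2, 90.3]
orientation: [-180.0, 0.1, 92.5]
contact_force: [-0.1, -6.9, -0.3]
opening: -0.2
finger_force: 3.6
```

Emit:
{"name": "move_arm", "arguments": {"commands": [0,0.001,0,0,-1,0,0.001,0,0,-1]}}

```text
t: 12.1
position: [569.3, 28.3, 90.3]
orientation: [-180.0, 0.3, 92.6]
contact_force: [-1.6, -13.6, 0.4]
opening: 0.1
finger_force: 6.9
```

The tool stopped firmly at y=28, where the cabinet face was predicted. I'll back off straight, rise clear and check.

Emit:
{"name": "move_arm", "arguments": {"commands": [0,-0.005,0,0,-1,0,-0.02,0,0,-1,0,-0.04,0,0,-1,0,-0.05,0.02,0,-1,0,-0.05,0.03,0,-1,0,-0.05,0.03,0,-1,-0.02,-0.05,0.03,0,-1,-0.02,-0.05,0.03,0,-1,-0.03,-0.05,0.03,0,-1,-0.03,-0.05,0,0,-1,-0.03,-0.05,0,0,-1,0,0,0,0,-1]}}

```text
t: 13.3
position: [460.2, -375.7, 232.2]
orientation: [179.9, 0.1, 92.1]
contact_force: [-0.3, 1.5, 0.1]
opening: 0.0
finger_force: 0.0
```

Run:
```python
from h import *
ims=[]
for n,(x,y) in(("top",(140,95)),("side",(110,130))):
    c=imaging.get_image(n); im=c["image"][:,:,::-1]
    ims.append(cv2.resize(im[y:y+120,x:x+180],None,fx=2.5 if n=="side" else 4,fy=2.5 if n=="side" else 4,interpolation=cv2.INTER_CUBIC))
a,b=ims; b=cv2.copyMakeBorder(b,0,0,0,a.shape[1]-b.shape[1],0)
o=np.vstack([a,b])[:600+180]; s=600/o.shape[0]
cv2.imwrite("pics/fin.png",cv2.resize(o,None,fx=s,fy=s))
```

```text
(no output)
```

View pics/fin.png

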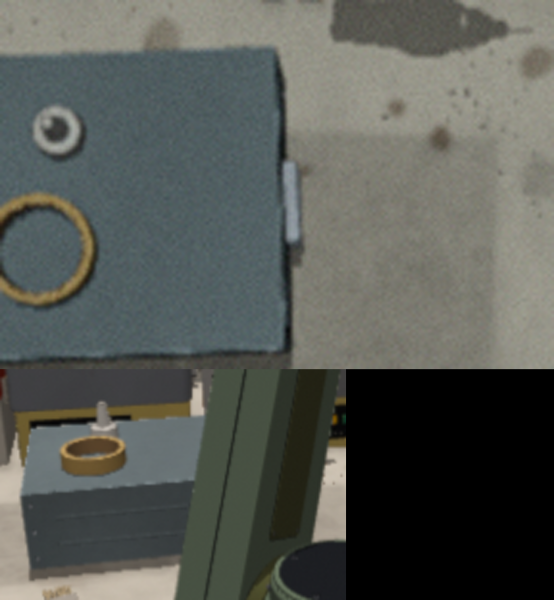

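The drawer looks shut: only the pull juts out, at about (290,200), and the bystanders haven't moved. My fingers could have rested on the lip first, so I'll confirm with a gentle nudge on the pull, below the lip.

Emit:
{"name": "move_arm", "arguments": {"commands": [0.03,0.05,0,0,-1,0.03,0.05,0,0,-1,0.03,0.05,0,0,-1,0.018,0.05,0,0,-1,0,0.05,-0.02,0,-1,0,0.05,-0.04,0,-1,0,0.04,-0.04,0,-1,0,0.02,-0.04,0,-1,0,0.01,-0.02,0,-1,0,0,0,0,-1]}}

```text
t: 14.4
position: [554.5, -41.0, 83.7]
orientation: [-179.6, -0.1, 92.7]
contact_force: [-0.1, -0.4, 0.4]
opening: -0.0
finger_force: 0.0
```

Emit:
{"name": "move_arm", "arguments": {"commands": [0.012,0.01,-0.006,0,-1,0,0.01,-0.004,0,-1,0,0.01,0,0,-1,0,0.006,0,0,-1,0,0.002,0,0,-1,0,0.002,0,0,-1,0,0.002,0,0,-1,0,0,0,0,-1]}}

```text
t: 15.2
position: [568.7, -2.7, 76.8]
orientation: [180.0, 0.0, 92.5]
contact_force: [0.8, -0.1, -0.5]
opening: 0.3
finger_force: 0.0
```

Emit:
{"name": "move_arm", "arguments": {"commands": [0,0.003,-0.005,0,-1,0,0.003,0,0,-1,0,0.003,0,0,-1,0,0.003,0,0,-1,0,0.002,0,0,-1,0,0.002,0,0,-1]}}

```text
t: 15.8
position: [568.7, 13.6, 71.7]
orientation: [180.0, 0.0, 92.5]
contact_force: [0.3, -0.0, 0.7]
opening: -0.3
finger_force: 0.0
```

Emit:
{"name": "move_arm", "arguments": {"commands": [0,0.001,0,0,-1,0,0.001,0,0,-1,0,0.001,0,0,-1]}}

```text
t: 16.1
position: [568.7, 16.2, 71.7]
orientation: [180.0, 0.0, 92.5]
contact_force: [-0.3, -2.7, 0.1]
opening: 0.2
finger_force: 1.8
```

Emit:
{"name": "move_arm", "arguments": {"commands": [0,0.001,0,0,-1,0,0.001,0,0,-1]}}

```text
t: 16.3
position: [568.7, 16.3, 71.8]
orientation: [-180.0, 0.2, 92.6]
contact_force: [-0.3, -10.9, 0.3]
opening: -0.1
finger_force: 5.2
```

Emit:
{"name": "move_arm", "arguments": {"commands": [0,-0.005,0,0,-1,0,-0.02,0,0,-1,0,-0.04,0,0,-1,0,-0.05,0.03,0,-1,0,-0.05,0.04,0,-1,0,0,0.04,0,-1,0,0,0,0,-1,0,0,0,0,-1]}}

```text
t: 17.1
position: [568.9, -128.6, 169.4]
orientation: [179.9, -0.0, 92.4]
contact_force: [0.4, -0.0, -0.7]
opening: -0.3
finger_force: 0.0
```

```bash
python3 -c "
from h import *
s=status.get_obs();print(s['position'],s['contact_force'],abs(s['joint_vel']).max())
print(manip.sign_off())"
```

```text
[ 568.92097063 -128.64812871  169.4168152 ] [ 0.40096552 -0.02500606 -0.70150142] 2.8064848029195266
the job is handed in; nothing more can be done
None
```

I tipped the tall prop flat with a fingertip, pushed the drawer gently shut against its stop with all three props inside, and handed the job in at about 17 s; nothing else that I could see had moved.

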